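# Load the T-bar into the bench press

## Robot

A 6-joint arm with a two-finger parallel gripper is mounted at the origin on the work surface. World frame = base frame: x ahead of the robot, y to its left, z up, the work surface at z = 0. Lengths are in mm, angles in rad, forces in N, time in s.
With the tool pointing down it reaches from about 275 to 725 mm from the base axis. Payload 5.6 kg.
Tool frame: the origin (TCP) lies midway between the tips of the shut fingers; the grasp point (between the pads) lies 19 mm behind it; z points along the fingers, y is the direction in which the jaws open and shut (so a half turn about z gives the same grasp; the last joint's range is limited). The gripper opens to 85 mm and grips with 20 to 120 N. Pads are 22 mm wide; open, the fingers measure 114 mm over their backs; the gripper's body (76 mm by 85 mm) begins 54 mm behind the grasp point. The pads swing forward as they close: fully open they stand 13 mm farther back than shut.
Start: joints at [-1.032, 0.255, 0.108, 0, -1.424, -0.285], TCP at [138.116, -532.369, 210.783] pointing down, gripper open.
Joint ranges: [-2.95, 2.95], [-1.21, 1.97], [-1.09, 1.5], [-2.87, 1.71], [-2.94, -0.07], [-3.05, 3.05]. Speed limits (rad/s): [2.57, 2.57, 3.14, 3.14, 3.14, 3.14].

## Interface

Orientations are given as a rotation vector (axis times angle).
In Python, from station import * gives the robot as it stands.
- The arm moves only by the tool apply_moves, never from a script. Its argument "deltas" is a list of rows, each a list of 3 entries, a list of its own where there are three numbers: the closure, from -1 (fully open) to 1 (shut), then the shift along the world's x, y, z in mm, then the turn, a rotation vector about the world's x, y, z in degrees. In form: [[gripper, [dx, dy, dz], [ax, ay, az]], ...]. A call has 1 to 20 rows; each row is the pose to reach, as a shift and turn from the pose commanded when the call began; what a row does not reach only later rows make up. A row lasts 1/8 s, in which the tool goes at most 62.5 mm and 10.7 degrees, less where a joint would pass 70% of its speed; a pose out of reach is approached as far as the arm can. A call with a gripper value outside its range is refused whole. The fingers move at their own pace and stop on an object; "newtons" is the grip in N (left out, the last holds). Time passes only in rows, so rows that repeat a pose let the fingers close. It gives the time, the measured TCP pose, the force and the opening at its end, in the units of the state.
- observe(): the state, without advancing time (a new reading comes with each control period).
- get_image(name): name is "side" or "top"; returns (picture, depth): 420x560x3 uint8, red, green, blue; 420x560 float32, mm along the optical axis (not along the pixel's ray), 0 where there is no reading.
- camera_info(name): a dict with "camera_matrix" (3x3 intrinsics, pixels), "R" (3x3) and "t" (3): a world point X has camera coordinates R X + t. Camera axes: x right, y down, z forward; pixel columns grow to the right and rows downward; lengths in mm; the calibration is good to about 2 mm. A picture is of the moment at which its call begins. camera_info takes no time and is no camera call.
- hand_in(): hands the job in, once; it reports no verdict.
Trained networks look in the newest picture that a camera, given by its name, has taken for a name from the list of things; names that differ only in an ending like _2 or _b are one class to them, and where a whole thing is asked for, a point or a joint stands for the part that bears it (a point fixed in the world has none). Each returns a list of dicts, best first, with "confidence" (0 to 1); they miss things now and then, are a little off and sometimes report something else, mostly with a low value. They report only what shows in the picture. A call takes as long as a camera call.
- trace(camera, target): "region" (420x560 bool, what is visible of it) and "extent" ([centre column, centre row, width, height] in pixels, round what is visible of it).
The state is a dict: "clock": time; "joints": joint angles; "qvel": joint speeds; "effort": joint torques, N m; "tcp_pos": TCP position; "tool_rot": TCP orientation; "contact_force": force on the tool from outside, world axes, zero at the start; "moment": the same for the moment, N m; "opening": finger opening in mm.
Only numpy, scipy, OpenCV 4.12 (cv2) and the standard library are available. Lean on these libraries where they do the work, as an engineer would, in place of code of your own. Each camera call takes 0.05 s, during which the arm holds its last target. There are 200 camera calls.

## Task

Take the white T-shaped bar out of the rack and lay it in the small bench press, across both narrow steel rests and between their raised ears, with its wide head at the back, down between the rear rest and the press column, and the plain end of its stem sticking out at the front. Set it level, and leave everything else where it is.

Things in the scene. Friction and masses are not known exactly. Their poses are not given: they have to be found in the camera images.
- tbar: White plastic bar, T-shaped from above, 200 mm long, 20 mm thick all over, about 0.15 kg. Stem 170 long, 20 wide; head 60 wide (along y), 30 long (along x). Origin: underside, middle line, 100 mm from both ends; centre of mass 16 mm nearer the head. x points from the stem's plain end to the head, z up. Starts in a bay of the rack: stem under the roof, head out in front.
- tbar_head (a point): Centre of the T-bar's head, 85 mm from the bar's origin along its x, at half thickness.
- tbar_tip (a point): Centre of the end face of the T-bar's stem, 100 mm from the bar's origin against its x, at half thickness.
- press: Fixed grey C-frame bench press, open in front. Origin: on the bench below the midpoint of its two rests; x from open front to the column at the back, y across. Base plate 150 wide, 20 mm thick, x -90 to 170. Column front face at x = 100. Overhanging head above it all: x -30 back to the column, 120 wide, underside 170 above the bench.
- ram_end (a point): Middle of the end face of the press's 36 x 36 mm square ram, 130 mm above the bench, over the midpoint between the rests. Ram and overhang keep a gripper from above the rests and the space behind them; the bar can be held there only by the part sticking out in front.
- rests_mid (a point): Point midway between the two rests, level with their tops, 75 mm above the bench; axes as the press. The rests are upright steel blades 12 mm thick along x, 54 mm wide, centred 27.5 mm before and behind this point. At both ends of each top stands an ear 7 mm high; 44 mm between the ears.
- rack: Fixed dark steel rack, two bays open in front. Origin: on the bench below its middle; x from open front to back, y across. Board top 50 mm above the bench, x -50 to 120, 260 wide. Bays centred at y = -60 and +60, thin wall between, sides and back closed. Bars lie along x, from about x = -100 to 100, and must be pulled out at the front.
- roof_edge (a point): Middle of the front edge of the rack's roof, on its underside: 5 mm before the rack's origin, 125 mm above the bench. Small boxes on the roof reach 205 mm above the bench. Between rack and press the bench, 0.52 to 0.60 m ahead of the robot, is clear for setting the bar down.
- plainbar: White straight bar without head, 200 x 24 x 20 mm, in the other bay of the rack. Origin: centre of its underside; x along it. Leave it alone.
- wrench: Steel wrench 180 mm long lying on the bench beyond the middle. Origin: underside; x along it. Leave it alone.
- mallet: Hammer 220 mm long lying on the bench near the robot. Origin: underside; x along it, towards its head. Leave it alone.
- oil: White bottle, 60 mm diameter, 140 mm high, standing. Origin: centre of its underside. Leave it alone.
- jar: Steel jar, 64 mm diameter, 70 mm high, standing. Origin: centre of its underside. Leave it alone.

How it is judged (in metres and radians):
At the end, for the whole second after the job is handed in: T-bar at rest on both rests, between their ears: head centre 46 to 90 mm behind the rests' midpoint, stem end at least 80 mm in front of it, bar origin within 22 mm of the press's middle line, head and stem end centres 85 +- 5 mm above the bench (x of tbar_head in the frame of press between 0.046 and 0.09 m and z of tbar_head in the frame of press between 0.08 and 0.09 m and z of tbar_tip in the frame of press between 0.08 and 0.09 m and x of tbar_tip in the frame of press below -0.08 m and y of tbar in the frame of rests_mid between -0.022 and 0.022 m and contact force between tbar and press above 0.3 N and linear speed of tbar below 0.02 m/s); the robot touches nothing.
It fails at once if the straight bar was moved more than 30 mm (distance of plainbar from where it was at the start of the episode above 0.03 m).
It fails at once if the wrench was moved more than 30 mm (distance of wrench from where it was at the start of the episode above 0.03 m).
It fails at once if the hammer was moved more than 30 mm (distance of mallet from where it was at the start of the episode above 0.03 m).
It fails at once if the bottle was moved more than 30 mm (distance of oil from where it was at the start of the episode above 0.03 m).
It fails at once if the jar was moved more than 30 mm (distance of jar from where it was at the start of the episode above 0.03 m).
It also fails if it takes over 61 s, if anything falls off the work surface, if the arm or the gripper's body presses on something with over 40 N, if the wrist force passes 120 N, or if a joint passes its speed limit or range.

## Working session

There is one attempt and no reset: what is moved stays moved. The work goes in short steps, Python scripts to look and compute and a tool call to move; the robot and the scene stay as the last step left them, time stands still between calls to the robot, and variables do not carry over. Pictures are saved under pics/ and viewed, about 8 in all and at most 12, crops included, and the job is handed in when it is done.

Besides the shell and the picture viewer there is one more tool, called after "Emit:" as name([rows], argument=value, ...), one row to a line, values as JSON. apply_moves: Moves the arm, as the interface text tells. Its arguments: {"type":"object","properties":{"deltas":{"type":"array"},"newtons":{"type":"number"}},"required":["deltas"]}

```bash
mkdir -p pics; cat > h.py <<'E'
from station import *
import numpy as np, cv2
def cloud(cam,depth):
    c=camera_info(cam);K=np.array(c["camera_matrix"]);R=np.array(c["R"]);t=np.array(c["t"])
    v,u=np.mgrid[0:depth.shape[0],0:depth.shape[1]]
    P=np.stack([(u-K[0,2])/K[0,0]*depth,(v-K[1,2])/K[1,1]*depth,depth],-1)
    W=(P-t.reshape(3))@R
    W[depth<=0]=np.nan
    return W
def save(cam,name):
    im,d=get_image(cam);cv2.imwrite("pics/"+name+".png",cv2.cvtColor(im,cv2.COLOR_RGB2BGR));return im,d
E
python3 - <<'E'
from h import *
for cam in("top","side"):
    im,d=save(cam,cam+"0");W=cloud(cam,d);np.save(cam+"0.npy",W)
    c=camera_info(cam);R=np.array(c["R"]);print(cam,-R.T@np.array(c["t"]).reshape(3))
    for n in("tbar","press","rack","plainbar","oil","jar","wrench","mallet"):
        for r in trace(cam,n)[:2]:
            P=W[r["region"]];P=P[~np.isnan(P[:,0])]
            print(n,round(r["confidence"],2),np.round(r["extent"]),len(P), np.round(np.percentile(P,[2,50,98],axis=0)).tolist() if len(P) else "")
o=observe();print(o)
E
```

```text
top [ 395.8911405    19.64444633 1195.61297376]
tbar 0.57 [218. 275.  48.  31.] 809 [[452.0, 98.0, 55.0], [477.0, 124.0, 70.0], [509.0, 193.0, 75.0]]
press 0.92 [471. 222. 178. 107.] 13829 [[485.0, -446.0, 16.0], [547.0, -328.0, 278.0], [620.0, -224.0, 301.0]]
rack 0.55 [172. 248. 101. 139.] 12080 [[404.0, 150.0, 46.0], [524.0, 229.0, 139.0], [657.0, 317.0, 204.0]]
plainbar 0.67 [214. 219.  54.  13.] 649 [[583.0, 99.0, 55.0], [595.0, 153.0, 70.0], [609.0, 203.0, 74.0]]
oil 0.68 [388. 148.  34.  36.] 928 [[717.0, -246.0, 10.0], [735.0, -213.0, 93.0], [765.0, -192.0, 142.0]]
oil 0.6 [217. 275.  54.  29.] 889 [[452.0, 98.0, -0.0], [478.0, 125.0, 70.0], [511.0, 191.0, 75.0]]
jar 0.65 [349. 182.  23.  35.] 732 [[655.0, -157.0, 12.0], [676.0, -128.0, 68.0], [707.0, -103.0, 74.0]]
jar 0.37 [220. 274.  47.  28.] 756 [[454.0, 98.0, 61.0], [478.0, 123.0, 70.0], [507.0, 189.0, 75.0]]
wrench 0.69 [311. 143.  78.  27.] 743 [[756.0, -143.0, -2.0], [776.0, -55.0, 7.0], [801.0, 27.0, 12.0]]
mallet 0.7 [278. 306. 105.  39.] 1415 [[388.0, -78.0, 15.0], [431.0, 47.0, 24.0], [450.0, 129.0, 30.0]]
mallet
[... 1077 characters left out ...]
102.0, 72.0]]
{'clock': 0.9, 'joints': array([-1.03236699e+00,  2.55044873e-01,  1.08176768e-01, -5.19505411e-06,
       -1.42393336e+00, -2.84625500e-01]), 'qvel': array([ 7.06025359e-04,  1.08853110e-03, -6.52916339e-04, -1.30318334e-05,
       -1.48841481e-03, -2.75279249e-04]), 'effort': array([-6.11255964e-04, -3.86393702e+01,  2.38069940e+01,  5.36799207e+00,
       -4.87242378e-04, -8.97620431e-07]), 'tcp_pos': array([ 138.12208912, -532.34054307,  210.80224702]), 'tool_rot': array([-3.97603425e-01,  3.11632784e+00,  1.06186885e-05]), 'contact_force': array([ 0.40301511, -0.02477322,  0.17659832]), 'moment': array([ 0.00736573, -0.03002912,  0.01912299]), 'opening': 85.40857970966661}
```

```bash
python3 - <<'E'
import cv2,numpy as np
a=cv2.imread("pics/top0.png");cv2.imwrite("pics/top0b.png",cv2.resize(a,(800,600)))
a=cv2.imread("pics/side0.png");cv2.imwrite("pics/side0b.png",cv2.resize(a,(800,600)))
E
```

```text
(no output)
```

View pics/top0b.png

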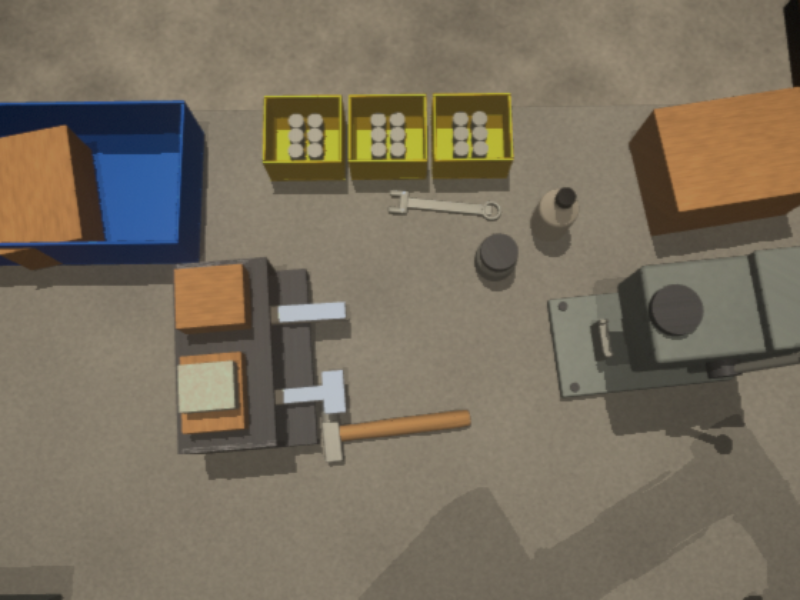

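View pics/side0b.png

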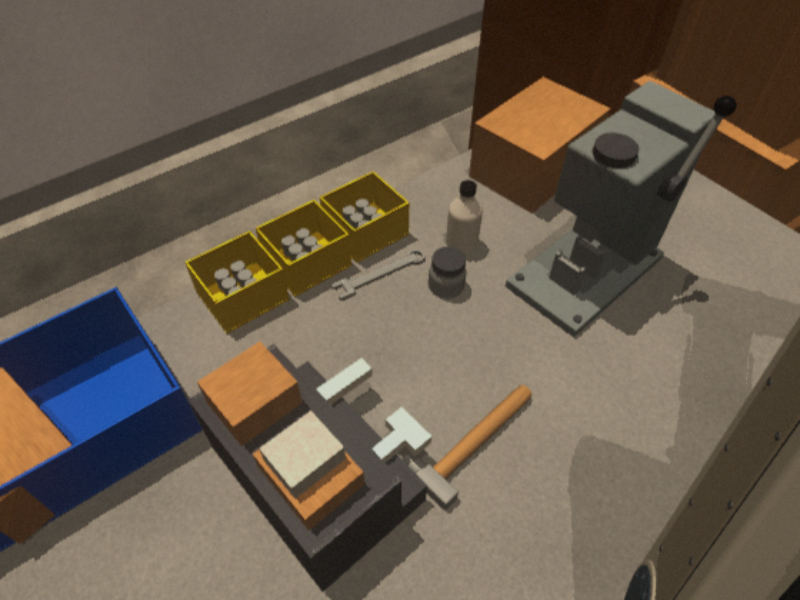

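The top view shows the T-bar's head at about (334,391) and stem at (305,395) in the scaled picture. The plain bar is at (312,311), the mallet at (335,440) to (465,420), and the press front plate at (550–700, 300–390). The rack and press both face each other along world y, so the bar keeps its orientation. The side view shows the rests on the base plate at about (575,262).

```bash
cat > m.py <<'E'
from h import *
def line(a,b):  # robust b = m*a + c
    m,c=np.polyfit(a,b,1)
    for _ in range(5):
        r=b-m*a-c;k=abs(r)<max(2.0,1.5*np.median(abs(r)));m,c=np.polyfit(a[k],b[k],1)
    return m,c,k.sum()
def edges(x,y,bins,side):
    A=[];B=[]
    for b in bins:
        k=(abs(x-b)<3)
        if k.sum()>2: A.append(b);B.append(side(y[k]))
    return np.array(A),np.array(B)
E
python3 - <<'E'
from m import *
for cam in("top","side"):
    W=np.load(cam+"0.npy").reshape(-1,3);W=W[~np.isnan(W[:,0])];x,y,z=W.T
    print(cam)
    k=(x>440)&(x<520)&(y>85)&(y<210)&(abs(z-70)<6);T=W[k]
    h=T[(T[:,1]<124)];s=T[(T[:,1]>135)&(T[:,1]<180)]
    print(" head",h.min(0),h.max(0),"topz",np.median(T[:,2]))
    A,B=edges(s[:,1],s[:,0],np.arange(137,178,4),lambda v:(v.min()+v.max())/2);print(" stem mid x=m*y+c",line(A,B), np.round(B))
    print(" head front edge y by x:",[(b,round(float(T[abs(T[:,0]-b)<3][:,1].min()),1),round(float(T[abs(T[:,0]-b)<3][:,1].max()),1)) for b in(455,462,470,478,486,494,502)])
    # rack roof front edge
    k=(x>380)&(x<660)&(y>140)&(abs(z-138)<8)
    A,B=edges(x[k],y[k],np.arange(400,650,6),np.min);print(" roof edge y=m*x+c",line(A,B),"z",np.median(z[k]))
    k=(x>380)&(x<660)&(y>110)&(y<260)&(abs(z-50)<5)
    A,B=edges(x[k],y[k],np.arange(520,570,6),np.min);print(" board edge",line(A,B))
    # press plate
    k=(x>440)&(x<680)&(y<-200)&(abs(z-20)<5);P=W[k]
    A,B=edges(P[:,0],P[:,1],np.arange(495,612,6),np.max);print(" plate front y=m*x+c",line(A,B))
    A,B=edges(P[:,1],P[:,0],np.arange(-300,-230,5),np.min);print(" plate xmin=m*y+c",line(A,B))
    A,B=edges(P[:,1],P[:,0],np.arange(-300,-230,5),np.max);print(" plate xmax",line(A,B))
    k=(x>440)&(x<680)&(y<-200)&(y>-345)&(z>60)&(z<100);P=W[k];print(" rests pts",len(P),np.round(P[::max(1,len(P)//25)]).tolist())
    k=(x>440)&(x<680)&(y<-200)&(z>150);P=W[k];print(" ov z",np.round(np.percentile(P[:,2],[1,10,50,90,99])))
    A,B=edges(P[:,1],P[:,0],np.arange(-380,-310,5),np.min);print(" ov xmin",line(A,B))
    A,B=edges(P[:,1],P[:,0],np.arange(-380,-310,5),np.max);print(" ov xmax",line(A,B))
    A,B=edges(P[:,0],P[:,1],np.arange(500,600,5),np.max);print(" ov front",line(A,B))
E
```

```text
top
 head [450.38941327  96.54313608  64.47648097] [511.57697046 123.7534347   75.56614409] topz 70.26908558321108
 stem mid x=m*y+c (np.float64(-0.06982154998627935), np.float64(488.371625171045), np.int64(11)) [479. 479. 478. 478. 478. 478. 477. 477. 476. 476. 476.]
 head front edge y by x: [(455, 96.8, 125.2), (462, 96.5, 188.0), (470, 96.7, 194.7), (478, 98.6, 195.2), (486, 98.5, 195.1), (494, 98.6, 127.6), (502, 100.6, 127.7)]
 roof edge y=m*x+c (np.float64(0.07439420273657688), np.float64(152.54784863395412), np.int64(41)) z 137.4353502488619
 board edge (np.float64(0.07903341773924333), np.float64(105.26278438657056), np.int64(9))
 plate front y=m*x+c (np.float64(0.09076099952018446), np.float64(-268.3353318275255), np.int64(20))
 plate xmin=m*y+c (np.float64(-0.09041280247396237), np.float64(452.79682685257274), np.int64(14))
 plate xmax (np.float64(-0.08036809070887675), np.float64(604.1142534956981), np.int64(14))
 rests pts 210 [[580.0, -277.0, 82.0], [577.0, -279.0, 84.0], [576.0, -279.0, 81.0], [574.0, -280.0, 76.0], [572.0, -281.0, 74.0], [570.0, -280.0, 76.0], [568.0, 
[... 1937 characters left out ...]
0, 60.0], [579.0, -276.0, 78.0], [533.0, -331.0, 81.0], [539.0, -331.0, 72.0], [544.0, -332.0, 64.0], [566.0, -283.0, 73.0], [567.0, -274.0, 75.0], [574.0, -274.0, 66.0], [576.0, -274.0, 60.0], [571.0, -275.0, 61.0], [565.0, -275.0, 62.0], [558.0, -274.0, 65.0], [556.0, -276.0, 62.0], [527.0, -290.0, 79.0], [526.0, -286.0, 78.0], [543.0, -275.0, 63.0], [529.0, -278.0, 71.0], [526.0, -280.0, 65.0]]
 ov z [157. 196. 278. 299. 341.]
 ov xmin (np.float64(0.29414418375844165), np.float64(590.8635488802139), np.int64(9))
 ov xmax (np.float64(-0.09688833950514943), np.float64(582.7291005730148), np.int64(14))
 ov front (np.float64(0.08962403049190383), np.float64(-325.66764352272503), np.int64(20))
```

Emit:
apply_moves([
  [-1, [341, 673, 0], [0, 0, 79.4]],
  [-1, [341, 673, 0], [0, 0, 79.4]],
  [-1, [341, 673, 0], [0, 0, 79.4]],
  [-1, [341, 673, 0], [0, 0, 79.4]],
  [-1, [341, 673, 0], [0, 0, 79.4]],
  [-1, [341, 673, 0], [0, 0, 79.4]],
  [-1, [341, 673, 0], [0, 0, 79.4]],
  [-1, [341, 673, 0], [0, 0, 79.4]],
  [-1, [341, 673, 0], [0, 0, 79.4]],
  [-1, [341, 673, 0], [0, 0, 79.4]],
  [-1, [341, 673, 0], [0, 0, 79.4]],
  [-1, [341, 673, 0], [0, 0, 79.4]],
  [-1, [341, 673, 0], [0, 0, 79.4]],
  [-1, [341, 673, 0], [0, 0, 79.4]],
  [-1, [341, 673, 0], [0, 0, 79.4]],
  [-1, [341, 673, 0], [0, 0, 79.4]],
])

```text
clock: 2.9
tcp_pos: [478.9, 139.7, 211.3]
tool_rot: [-2.295, 2.145, -0.0]
contact_force: [-0.3, 0.7, 0.2]
opening: 85.7
```

Emit:
apply_moves([
  [-1, [0, 0, -60], [0, 0, 0]],
  [-1, [0, 0, -110], [0, 0, 0]],
  [-1, [0, 0, -110], [0, 0, 0]],
  [-1, [0, 0, -110], [0, 0, 0]],
])

```text
clock: 3.4
tcp_pos: [480.7, 140.8, 103.2]
tool_rot: [-2.295, 2.142, -0.003]
contact_force: [0.5, -0.6, 1.6]
opening: 85.0
```

```bash
python3 - <<'E'
from h import *
im,d=get_image("side");c=im[200:400,180:420,::-1];cv2.imwrite("pics/s1.png",cv2.resize(c,(720,600),interpolation=cv2.INTER_CUBIC))
o=observe();print(o["tcp_pos"],o["joints"])
E
```

```text
[480.98507715 141.20340969 103.63046418] [ 0.59951359  0.21716623 -0.22254224  0.00119454 -1.1262934  -0.5310639 ]
```

View pics/s1.png

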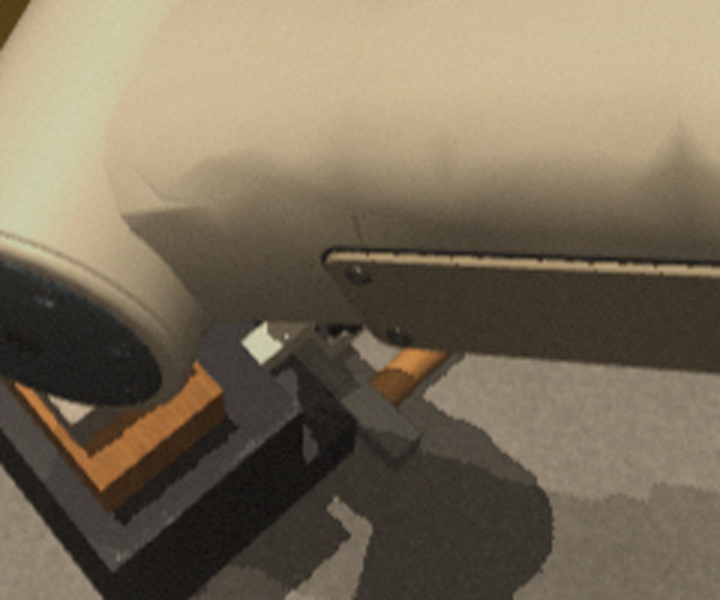

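The arm hides most of the grasp; the head shows at about (270,345) and the mallet at (410,435). The disc of the arm's elbow or wrist at (80,330) is near the boxes. The TCP is 2–3 mm off its command, so I'll check whether an arm link is touching something.

```bash
python3 - <<'E'
from h import *
for i in range(3):
    im,d=get_image("side" if i%2 else "top")
    o=observe();print(o["clock"],o["tcp_pos"],o["tool_rot"],np.round(o["effort"],1),o["contact_force"],np.round(o["qvel"],3))
    if i<2:
        W=cloud("side" if i else "top",d);k=(W[...,1]>150)&(W[...,1]<420)&(W[...,0]>380)&(W[...,0]<680)&(W[...,2]>190)
        P=W[k];print(np.round(P[np.argsort(P[:,1])][::max(1,len(P)//12)]))
im,d=get_image("top");cv2.imwrite("pics/t1.png",cv2.resize(im[100:380,60:433,::-1],(798,600)))
E
```

```text
3.5 [480.89361711 141.32595949 103.52907198] [-2.29325647  2.14038629 -0.00292142] [ -0.1 -33.9  21.5   4.9  -0.    0. ] [ 0.29399377  0.42031439 -0.13696337] [ 0.001  0.001 -0.009 -0.006  0.008  0.001]
[[473. 150. 552.]
 [496. 160. 548.]
 [464. 170. 546.]
 [415. 180. 520.]
 [386. 192. 487.]
 [393. 203. 519.]
 [449. 213. 529.]
 [420. 225. 537.]
 [407. 239. 533.]
 [390. 254. 534.]
 [390. 272. 533.]
 [413. 296. 521.]
 [394. 341. 506.]]
3.55 [480.64550667 141.32652294 103.21570781] [-2.29343802  2.14067055 -0.00239229] [ -0.  -34.2  21.7   4.9  -0.    0. ] [-0.07320451 -0.19461334 -0.21724414] [ 0.002  0.005 -0.012 -0.005  0.007  0.002]
[[450. 150. 547.]
 [437. 160. 540.]
 [455. 169. 547.]
 [437. 177. 529.]
 [465. 186. 531.]
 [422. 197. 526.]
 [458. 212. 525.]
 [417. 230. 534.]
 [389. 245. 534.]
 [406. 262. 532.]
 [448. 281. 197.]
 [380. 303. 531.]
 [391. 347. 489.]]
3.6 [480.31719059 141.26128427 102.78201612] [-2.29388411e+00  2.14111855e+00 -1.79779815e-03] [ -0.  -34.4  21.8   4.9  -0.    0. ] [-0.22137903  0.15922316 -0.60282991] [ 0.     0.006 -0.014 -0.002  0.004  0.001]
```

View pics/t1.png

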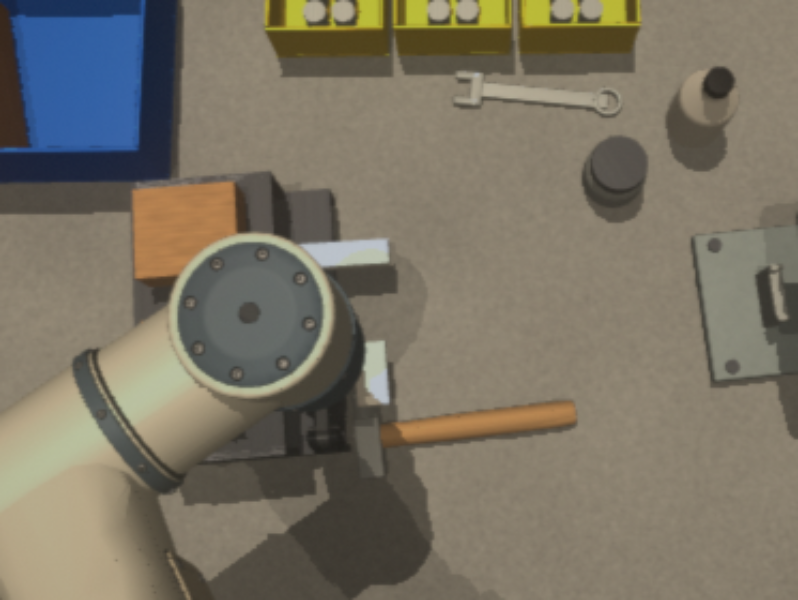

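The top view shows the wrist over the rack front at about (250,315), well above the boxes. The head is at (375,370) and nothing is disturbed; the offset is only slow settling. I'll descend and grip.

Emit:
apply_moves([
  [-1, [0, 0, -25], [0, 0, 0]],
  [-1, [0, 0, -47], [0, 0, 0]],
  [-1, [0, 0, -47], [0, 0, 0]],
  [-1, [0, 0, -47], [0, 0, 0]],
  [-1, [0, 0, -47], [0, 0, 0]],
  [-1, [0, 0, -47], [0, 0, 0]],
])

```text
clock: 4.4
tcp_pos: [479.5, 140.9, 54.5]
tool_rot: [-2.296, 2.143, -0.001]
contact_force: [-0.2, -0.1, 0.2]
opening: 85.3
```

Emit:
apply_moves([
  [1, [0, 0, 0], [0, 0, 0]],
  [1, [0, 0, 0], [0, 0, 0]],
  [1, [0, 0, 0], [0, 0, 0]],
  [1, [0, 0, 0], [0, 0, 0]],
  [1, [0, 0, 0], [0, 0, 0]],
  [1, [0, 0, 0], [0, 0, 0]],
  [1, [0, 0, 0], [0, 0, 0]],
  [1, [0, 0, 0], [0, 0, 0]],
], newtons=60)

```text
clock: 5.4
tcp_pos: [479.1, 140.6, 53.8]
tool_rot: [2.296, -2.144, -0.0]
contact_force: [-0.5, 0.3, -0.3]
opening: 0.1
```

```bash
python3 - <<'E'
from h import *
im,d=get_image("side");a=cv2.resize(im[260:360,220:340,::-1],(480,400),interpolation=cv2.INTER_CUBIC)
W=cloud("side",d);k=(W[...,0]>440)&(W[...,0]<520)&(W[...,1]>80)&(W[...,1]<210)&(abs(W[...,2]-70)<5);P=W[k];print("side",len(P),P.min(0) if len(P) else 0,P.max(0) if len(P) else 0)
im,d=get_image("top");b=cv2.resize(im[220:320,160:240,::-1],(320,400),interpolation=cv2.INTER_CUBIC)
W=cloud("top",d);k=(W[...,0]>440)&(W[...,0]<520)&(W[...,1]>80)&(W[...,1]<210)&(abs(W[...,2]-70)<5);P=W[k];print("top",len(P),P.min(0),P.max(0))
cv2.imwrite("pics/g1.png",np.hstack([a,b]));print(observe()["opening"])
E
```

```text
side 0 0 0
top 293 [450.0368582   96.35332427  65.03380915] [511.51275783 125.47607193  74.98175271]
-0.10840347762117954
```

View pics/g1.png

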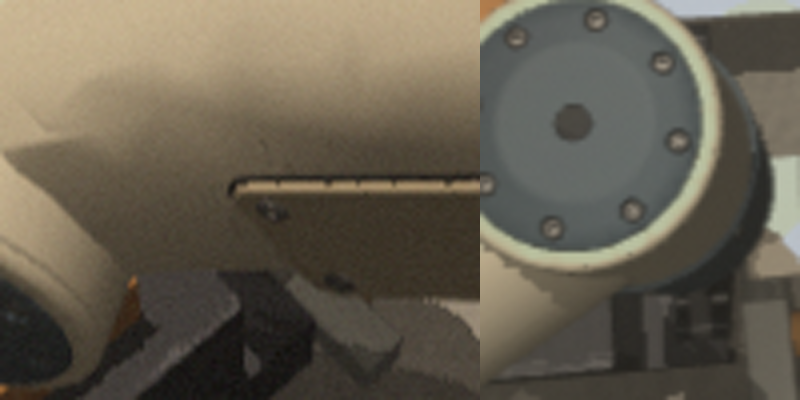

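```bash
python3 - <<'E'
from h import *
for cam in("top","side"):
    im,d=get_image(cam);W=cloud(cam,d);k=(W[...,0]>400)&(W[...,0]<540)&(W[...,1]>85)&(W[...,1]<185)&(W[...,2]<200)&(W[...,2]>25)
    P=W[k];I=im[k]
    k=P[:,2]>52;P=P[k];I=I[k]
    print(cam,len(P))
    i=np.lexsort((P[:,1],np.round(P[:,0]/8)));print(np.hstack([np.round(P[i]),I[i]])[::max(1,len(P)//45)].astype(int).tolist())
E
```

```text
top 586
[[409, 141, 52, 44, 43, 38], [406, 183, 141, 48, 46, 42], [410, 183, 125, 39, 37, 33], [418, 133, 159, 43, 41, 37], [418, 149, 167, 39, 37, 34], [412, 183, 125, 41, 40, 35], [425, 127, 169, 39, 37, 33], [422, 132, 171, 43, 42, 37], [424, 136, 168, 69, 65, 59], [420, 141, 170, 50, 48, 43], [422, 146, 166, 45, 43, 39], [421, 176, 53, 75, 71, 66], [435, 128, 162, 48, 44, 40], [433, 134, 160, 41, 39, 35], [434, 139, 177, 52, 49, 44], [431, 146, 163, 36, 35, 31], [435, 168, 54, 58, 56, 52], [437, 127, 151, 47, 44, 39], [443, 131, 149, 37, 35, 32], [438, 137, 179, 50, 48, 43], [441, 168, 52, 78, 74, 70], [451, 118, 58, 101, 93, 80], [452, 95, 58, 86, 78, 67], [454, 101, 70, 144, 133, 112], [458, 107, 67, 148, 136, 115], [456, 115, 73, 147, 135, 113], [458, 121, 68, 141, 129, 109], [464, 99, 72, 177, 183, 190], [460, 105, 68, 147, 136, 115], [462, 113, 72, 147, 134, 114], [464, 119, 68, 142, 129, 110], [473, 97, 62, 122, 122, 121], [474, 105, 71, 184, 192, 180], [472, 111, 72, 140, 139, 121], [470, 117, 71, 107, 98, 83], [480, 101, 69, 184, 191, 170], [477, 107, 67, 185, 192, 172], 
[... 843 characters left out ...]
23, 22, 20], [405, 184, 137, 32, 29, 27], [405, 184, 120, 25, 24, 21], [405, 184, 124, 24, 21, 20], [405, 184, 85, 24, 19, 20], [405, 184, 95, 26, 25, 23], [408, 184, 137, 80, 74, 70], [410, 184, 137, 79, 73, 68], [407, 185, 136, 67, 64, 57], [406, 185, 89, 24, 24, 26], [406, 185, 129, 25, 26, 22], [412, 141, 53, 37, 36, 32], [419, 149, 53, 33, 29, 26], [412, 175, 53, 64, 58, 55], [417, 183, 135, 64, 55, 55], [414, 183, 137, 68, 63, 59], [419, 184, 136, 66, 61, 57], [416, 184, 134, 63, 59, 54], [413, 184, 136, 78, 73, 69], [418, 185, 136, 68, 62, 59], [424, 162, 53, 38, 34, 33], [422, 183, 133, 63, 57, 53], [423, 185, 138, 66, 62, 59], [426, 185, 137, 66, 57, 55], [438, 151, 52, 38, 38, 34]]
```

Emit:
apply_moves([
  [1, [0, 0, 8], [0, 0, 0]],
  [1, [0, 0, 8], [0, 0, 0]],
  [1, [0, 0, 8], [0, 0, 0]],
  [1, [0, 0, 8], [0, 0, 0]],
])

```text
clock: 6.1
tcp_pos: [479.0, 140.6, 61.7]
tool_rot: [2.296, -2.144, -0.0]
contact_force: [0.1, 0.4, -0.6]
opening: -0.2
```

```bash
cat > head.py <<'E'
from h import *
def head(cam="top",ylo=85,yhi=126,zlo=55,zhi=140,xlo=445,xhi=520):
    im,d=get_image(cam);W=cloud(cam,d);k=(W[...,0]>xlo)&(W[...,0]<xhi)&(W[...,1]>ylo)&(W[...,1]<yhi)&(W[...,2]>zlo)&(W[...,2]<zhi);P=W[k]
    return len(P),np.round(np.percentile(P,[1,50,99],axis=0),1).tolist()
E
python3 - <<'E'
from head import *
print(head());o=observe();print(o["tcp_pos"],o["opening"],o["contact_force"],o["moment"])
E
```

```text
(319, [[450.5, 96.7, 61.1], [472.5, 107.1, 69.9], [511.1, 125.1, 74.4]])
[479.01097351 140.57775046  61.66019555] -0.2311016546829392 [0.15120496 0.11045256 0.17941895] [ 0.02964909 -0.02013555  0.03283391]
```

The head has not risen, so nothing is held. I'll raise the tool clear and look at the gripper and bar directly.

Emit:
apply_moves([
  [1, [0, 0, 60], [0, 0, 0]],
  [1, [0, 0, 110], [0, 0, 0]],
  [1, [0, -60, 130], [0, 0, 0]],
  [1, [0, -120, 130], [0, 0, 0]],
  [1, [0, -180, 130], [0, 0, 0]],
  [1, [0, -180, 130], [0, 0, 0]],
  [1, [0, -180, 130], [0, 0, 0]],
  [1, [0, -180, 130], [0, 0, 0]],
])

```text
clock: 7.15
tcp_pos: [479.2, -38.4, 191.7]
tool_rot: [2.298, -2.142, -0.0]
contact_force: [-0.3, 0.2, 0.0]
opening: 0.2
```

```bash
python3 - <<'E'
from h import *
im,d=get_image("side");print(observe()["tcp_pos"],observe()["opening"])
cv2.imwrite("pics/s2.png",cv2.resize(im[60:420,100:560,::-1],(766,600),interpolation=cv2.INTER_CUBIC))
W=cloud("side",d);k=(W[...,0]>440)&(W[...,0]<520)&(W[...,1]>80)&(W[...,1]<210)&(abs(W[...,2]-70)<5);P=W[k];print(len(P),P.min(0),P.max(0))
# stem cross profile
s=P[(P[:,1]>138)&(P[:,1]<165)];print(s.min(0),s.max(0))
# gripper tip
k=(abs(W[...,0]-479)<70)&(abs(W[...,1]+39)<40)&(W[...,2]>60)&(W[...,2]<400);P=W[k];print(len(P),P[np.argsort(P[:,2])][:8].round())
c=camera_info("side");K=np.array(c["camera_matrix"]);p=K@(np.array(c["R"])@observe()["tcp_pos"]+np.array(c["t"]).reshape(3));p=p/p[2];print("tcp px",p,"in crop",(p[0]-100)*766/460,(p[1]-60)*600/360)
E
```

```text
[479.21053222 -38.29472809 191.69187641] -0.0126946046054838
698 [449.99789334  95.45504357  65.01285299] [512.67188312 168.44665675  73.03357741]
[467.70958724 138.01511756  65.10034642] [489.26269853 164.89485079  72.40200866]
2887 [[473. -33. 212.]
 [473. -36. 212.]
 [473. -32. 215.]
 [472. -29. 215.]
 [473. -27. 216.]
 [475. -27. 216.]
 [481. -27. 217.]
 [483. -27. 218.]]
tcp px [351.30360602 223.924452     1.        ] in crop 418.47513524087344 273.2074199921599
```

View pics/s2.png

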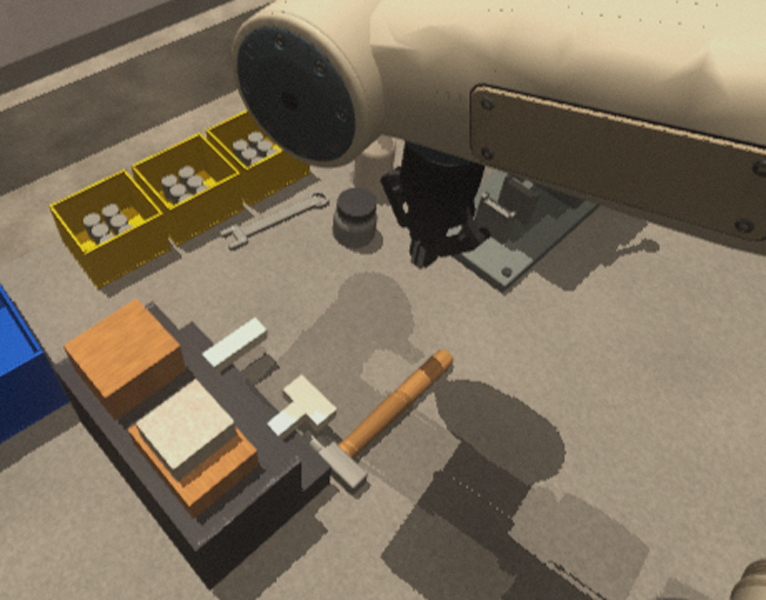

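The side view shows the closed fingertips at about (422,262), while the reported TCP projects to (418,273). Depth puts the tips at z≈212 against a reported 192, so the real tips sit about 20 mm short of the reported TCP and the jaws closed above the bar. The bar is unmoved, at (305,400). I'll go back about 20 mm lower.

Emit:
apply_moves([
  [-1, [0, 60, 0], [0, 0, 0]],
  [-1, [0, 120, 0], [0, 0, 0]],
  [-1, [0, 180, 0], [0, 0, 0]],
  [-1, [0, 180, 0], [0, 0, 0]],
  [-1, [0, 180, -50], [0, 0, 0]],
  [-1, [0, 180, -100], [0, 0, 0]],
  [-1, [0, 180, -138], [0, 0, 0]],
  [-1, [0, 180, -138], [0, 0, 0]],
  [-1, [0, 180, -148], [0, 0, 0]],
  [-1, [0, 180, -157], [0, 0, 0]],
  [-1, [0, 180, -157], [0, 0, 0]],
  [-1, [0, 180, -157], [0, 0, 0]],
])

```text
clock: 8.7
tcp_pos: [479.5, 140.8, 35.3]
tool_rot: [-2.296, 2.143, -0.001]
contact_force: [-0.1, -0.4, -0.5]
opening: 85.4
```

Emit:
apply_moves([
  [1, [0, 0, 0], [0, 0, 0]],
  [1, [0, 0, 0], [0, 0, 0]],
  [1, [0, 0, 0], [0, 0, 0]],
  [1, [0, 0, 0], [0, 0, 0]],
  [1, [0, 0, 0], [0, 0, 0]],
  [1, [0, 0, 0], [0, 0, 0]],
  [1, [0, 0, 0], [0, 0, 0]],
  [1, [0, 0, 0], [0, 0, 0]],
], newtons=60)

```text
clock: 9.7
tcp_pos: [479.3, 140.7, 35.1]
tool_rot: [-2.296, 2.143, -0.0]
contact_force: [-2.6, -0.2, 5.3]
opening: 18.3
```

Emit:
apply_moves([
  [1, [0, 0, 6], [0, 0, 0]],
  [1, [0, 0, 12], [0, 0, 0]],
  [1, [0, 0, 12], [0, 0, 0]],
  [1, [2, -30, 12], [0, 0, 0]],
  [1, [5, -65, 12], [0, 0, 0]],
  [1, [5, -65, 12], [0, 0, 0]],
], newtons=80)

```text
clock: 10.45
tcp_pos: [483.7, 73.9, 46.5]
tool_rot: [2.293, -2.146, -0.001]
contact_force: [-0.0, 0.2, -1.4]
opening: 17.9
```

```bash
python3 - <<'E'
from head import *
print(head("top",20,64,55,110));o=observe();print(o["tcp_pos"],o["opening"],o["contact_force"],o["moment"])
E
```

```text
(103, [[454.9, 29.3, 65.7], [464.6, 37.2, 81.0], [486.9, 53.6, 85.4]])
[483.93557946  74.87118362  46.55861326] 17.887946763932952 [-0.04248559 -0.30807062 -1.5593462 ] [-0.0030538  -0.01938834  0.0116909 ]
```

The bar is held: wrist force is −1.5 N and the head top is at about 81. I'll pull it fully out and set it on the clear bench.

Emit:
apply_moves([
  [1, [0, -55, 0], [0, 0, 0]],
  [1, [0, -101, 0], [0, 0, 0]],
  [1, [0, -101, 0], [0, 0, 0]],
  [1, [36, -136, 0], [0, 0, 0]],
  [1, [71, -171, 0], [0, 0, 0]],
  [1, [71, -171, 0], [0, 0, 0]],
  [1, [71, -171, -30], [0, 0, 0]],
  [1, [71, -171, -50], [0, 0, 0]],
  [1, [71, -171, -57], [0, 0, 0]],
  [1, [71, -171, -60], [0, 0, 0]],
  [1, [71, -171, -60], [0, 0, 0]],
  [1, [71, -171, -61], [0, 0, 0]],
  [1, [71, -171, -61], [0, 0, 0]],
])

```text
clock: 12.12
tcp_pos: [555.4, -95.4, -13.8]
tool_rot: [-2.296, 2.143, -0.001]
contact_force: [0.8, -0.6, -1.6]
opening: 17.8
```

Emit:
apply_moves([
  [1, [0, 0, -1], [0, 0, 0]],
  [1, [0, 0, -1], [0, 0, 0]],
  [-1, [0, 0, -1], [0, 0, 0]],
  [-1, [0, 0, -1], [0, 0, 0]],
  [-1, [0, 0, -1], [0, 0, 0]],
  [-1, [0, 0, -1], [0, 0, 0]],
  [-1, [0, 0, -1], [0, 0, 0]],
  [-1, [0, 0, 50], [0, 0, 0]],
  [-1, [0, 0, 100], [0, 0, 0]],
  [-1, [0, 0, 150], [0, 0, 0]],
  [-1, [0, 130, 150], [0, 0, 0]],
  [-1, [0, 160, 150], [0, 0, 0]],
  [-1, [0, 220, 200], [0, 0, 0]],
  [-1, [0, 220, 200], [0, 0, 0]],
  [-1, [0, 220, 200], [0, 0, 0]],
])

```text
clock: 14.0
tcp_pos: [555.9, 127.6, 187.5]
tool_rot: [-2.298, 2.137, -0.002]
contact_force: [0.8, -0.5, 0.5]
opening: 85.3
```

```bash
python3 - <<'E'
from m import *
o=observe();print(o["clock"],o["tcp_pos"],o["opening"])
for cam in("top","side"):
    im,d=get_image(cam);W=cloud(cam,d);k=(W[...,0]>505)&(W[...,0]<620)&(W[...,1]>-170)&(W[...,1]<95)&(W[...,2]>12)&(W[...,2]<28);T=W[k]
    print(cam,len(T),T.min(0).round(1),T.max(0).round(1))
    s=T[(T[:,1]>-90)];A,B=edges(s[:,1],s[:,0],np.arange(-85,60,5),lambda v:(v.min()+v.max())/2);print(" stem",line(A,B),np.round(B))
    for b in (535,545,555,565,575): q=T[abs(T[:,0]-b)<3][:,1]; print("  ",b,q.min().round(1) if len(q) else "",q.max().round(1) if len(q) else "")
    if cam=="side":cv2.imwrite("pics/s3.png",cv2.resize(im[60:420,100:560,::-1],(766,600),interpolation=cv2.INTER_CUBIC))
E
```

```text
14.0 [555.85988582 127.56646292 187.45414041] 85.32011588112944
top 1145 [ 526.  -139.8   12.3] [587.9  61.3  27.7]
 stem (np.float64(-0.07363663753223963), np.float64(547.8586291420877), np.int64(29)) [554. 554. 554. 552. 553. 552. 552. 552. 551. 551. 551. 550. 550. 549.
 549. 549. 548. 549. 547. 547. 547. 546. 546. 546. 545. 545. 545. 545.
 543.]
   535 -139.4 59.4
   545 -137.5 61.3
   555 -137.9 61.3
   565 -136.0 -55.9
   575 -136.8 -106.7
side 915 [ 526.2 -140.8   12. ] [586.7  61.2  23.4]
 stem (np.float64(-0.0712929804446322), np.float64(547.8482749743343), np.int64(29)) [554. 554. 554. 552. 553. 552. 552. 551. 551. 551. 550. 550. 550. 549.
 550. 548. 549. 548. 548. 547. 546. 546. 546. 546. 545. 545. 545. 544.
 544.]
   535 -140.2 60.9
   545 -140.8 61.1
   555 -134.0 61.2
   565 -129.0 -60.1
   575 -118.1 -107.0
```

View pics/s3.png

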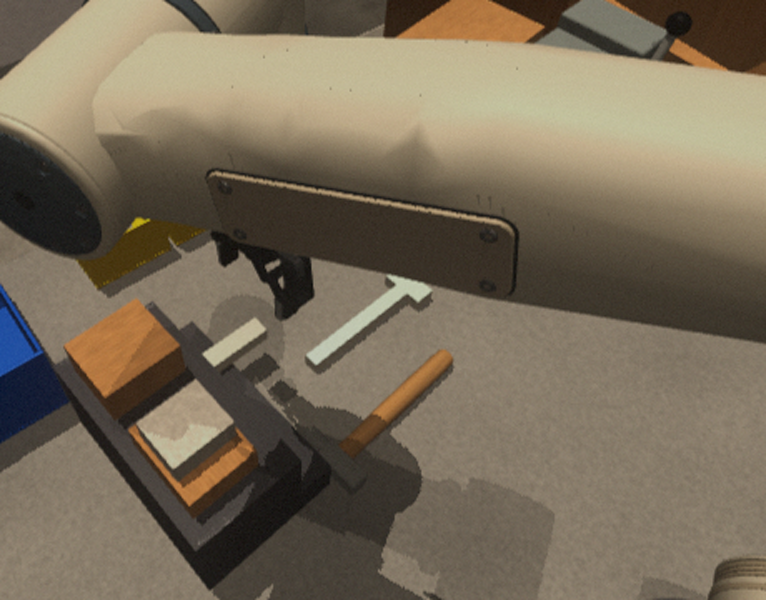

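The side view shows the T-bar lying flat and clear on the bench, with its tip at about (315,360) and head at (410,290). The plain bar and mallet are unmoved. I'll regrip near the tip.

Emit:
apply_moves([
  [-1, [-10, -50, 0], [0, 0, 0]],
  [-1, [-10, -90, 0], [0, 0, 0]],
  [-1, [-10, -90, -60], [0, 0, 0]],
  [-1, [-10, -90, -120], [0, 0, 0]],
  [-1, [-10, -90, -170], [0, 0, 0]],
  [-1, [-10, -90, -185], [0, 0, 0]],
  [-1, [-10, -90, -195], [0, 0, 0]],
  [-1, [-10, -90, -200], [0, 0, 0]],
  [-1, [-10, -90, -200], [0, 0, 0]],
  [-1, [-10, -90, -200], [0, 0, 0]],
  [1, [-10, -90, -200], [0, 0, 0]],
  [1, [-10, -90, -200], [0, 0, 0]],
  [1, [-10, -90, -200], [0, 0, 0]],
  [1, [-10, -90, -200], [0, 0, 0]],
  [1, [-10, -90, -200], [0, 0, 0]],
  [1, [-10, -90, -200], [0, 0, 0]],
  [1, [-10, -90, -200], [0, 0, 0]],
], newtons=100)

```text
clock: 16.23
tcp_pos: [545.5, 34.7, -13.8]
tool_rot: [-2.296, 2.143, -0.001]
contact_force: [-1.1, 0.8, 5.8]
opening: 17.7
```

Emit:
apply_moves([
  [1, [0, 0, 10], [0, 0, 0]],
  [1, [0, 0, 40], [0, 0, 0.5]],
  [1, [0, 0, 95], [0, 0, 0.9]],
  [1, [0, 0, 95], [0, 0, 0.9]],
  [1, [0, 0, 95], [0, 0, 0.9]],
  [1, [0, 0, 95], [0, 0, 0.9]],
  [1, [0, 0, 95], [0, 0, 0.9]],
  [1, [0, 0, 95], [0, 0, 0.9]],
], newtons=100)

```text
clock: 17.23
tcp_pos: [544.8, 34.5, 80.2]
tool_rot: [2.312, -2.125, -0.001]
contact_force: [0.7, 0.5, -2.0]
opening: 17.3
```

```bash
cat > chk.py <<'E'
from m import *
import sys
xlo,xhi,ylo,yhi,zlo,zhi=map(float,sys.argv[1:7])
o=observe();print(o["clock"],o["tcp_pos"],o["opening"],o["contact_force"])
for cam in("top","side"):
    im,d=get_image(cam);W=cloud(cam,d)
    k=(W[...,0]>xlo)&(W[...,0]<xhi)&(W[...,1]>ylo)&(W[...,1]<yhi)&(W[...,2]>zlo)&(W[...,2]<zhi)&(im.min(-1)>95);T=W[k];print(cam,len(T))
    if len(T)<20: continue
    print(T.min(0).round(1),T.max(0).round(1))
    for b in np.arange(ylo,yhi,10):
        q=T[abs(T[:,1]-b)<5]
        if len(q)>5: print("  y",b,"x",q[:,0].min().round(1),q[:,0].max().round(1),"z top",np.percentile(q[:,2],75).round(1))
E
python3 chk.py 500 610 -150 80 70 140
```

```text
17.225 [544.77908939  34.54063882  80.16600723] 17.30527709050677 [ 0.71656481  0.47789328 -2.03603029]
top 993
[ 527.7 -140.7   94.1] [589.3  -3.7 119.8]
  y -140.0 x 530.2 586.6 z top 114.0
  y -130.0 x 529.8 589.3 z top 114.3
  y -120.0 x 528.2 588.9 z top 114.0
  y -110.0 x 527.7 586.7 z top 114.8
  y -100.0 x 546.4 566.8 z top 114.5
  y -90.0 x 546.3 566.2 z top 114.3
  y -80.0 x 544.5 564.9 z top 114.6
  y -70.0 x 544.1 564.2 z top 115.2
  y -60.0 x 542.6 563.2 z top 114.7
  y -50.0 x 542.6 562.8 z top 114.7
  y -40.0 x 541.0 561.4 z top 114.9
  y -30.0 x 540.3 560.9 z top 114.9
  y -20.0 x 539.3 559.5 z top 114.8
  y -10.0 x 538.9 559.3 z top 114.8
side 156
[534.2 -55.9 108.2] [562.3  60.8 116.6]
  y -50.0 x 542.4 558.1 z top 113.4
  y -40.0 x 541.0 562.3 z top 114.2
  y -30.0 x 540.5 560.0 z top 113.7
  y 0.0 x 539.7 547.7 z top 113.9
  y 50.0 x 534.2 557.4 z top 113.4
  y 60.0 x 535.1 553.6 z top 115.3
```

The bar is held level (top about 114.5), and its slope of −0.083 matches the press. I'll slide it in over the ears and under the ram.

Emit:
apply_moves([
  [1, [1, -50, 0], [0, 0, 0]],
  [1, [1, -100, 0], [0, 0, 0]],
  [1, [2, -140, 0], [0, 0, 0]],
  [1, [3, -165, 0], [0, 0, 0]],
  [1, [3, -190, 0], [0, 0, 0]],
  [1, [3, -215, 0], [0, 0, 0]],
  [1, [3, -235, 0], [0, 0, 0]],
  [1, [3, -252, 0], [0, 0, 0]],
  [1, [3, -252, 0], [0, 0, 0]],
  [1, [3, -252, 0], [0, 0, 0]],
  [1, [3, -252, 0], [0, 0, 0]],
  [1, [3, -252, 0], [0, 0, 0]],
])

```text
clock: 18.82
tcp_pos: [548.2, -216.9, 80.9]
tool_rot: [-2.314, 2.125, -0.0]
contact_force: [0.8, 0.1, -1.2]
opening: 17.4
```

```bash
python3 chk.py 500 620 -400 -180 86 128; python3 - <<'E'
from h import *
im,d=get_image("side");a=cv2.resize(im[120:270,330:530,::-1],(800,600),interpolation=cv2.INTER_CUBIC);cv2.imwrite("pics/s4.png",a)
E
```

```text
18.825 [ 548.23651281 -216.88450895   80.87602833] 17.35498220747513 [ 0.75535238  0.06068446 -1.1936036 ]
top 55
[ 536.7 -201.7  104.3] [ 556.9 -189.7  118.9]
  y -200.0 x 538.9 556.9 z top 115.0
  y -190.0 x 536.7 555.5 z top 115.4
side 73
[ 537.9 -285.8   95.6] [ 564.2 -189.7  116.7]
  y -280.0 x 544.9 555.1 z top 114.3
  y -270.0 x 542.8 553.3 z top 114.5
  y -200.0 x 537.9 556.5 z top 114.2
  y -190.0 x 538.7 552.9 z top 113.7
```

View pics/s4.png

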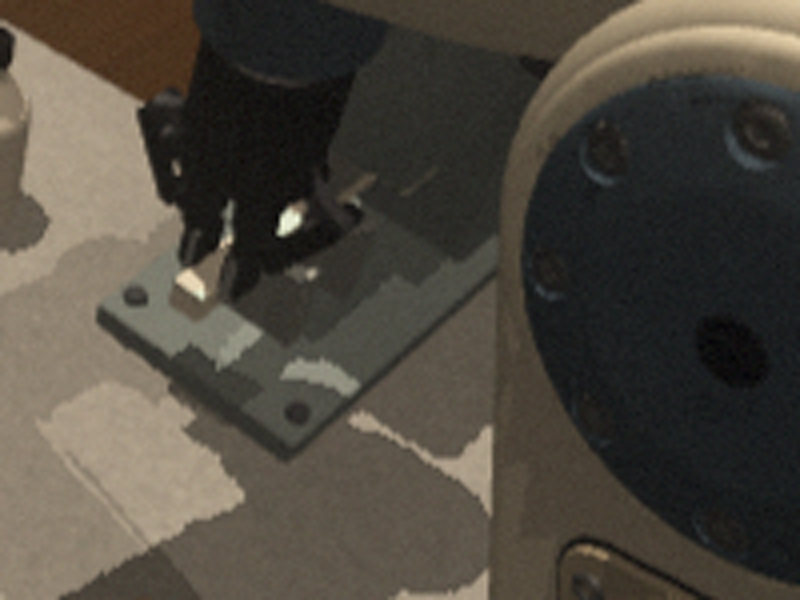

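The side view shows the gripper holding the stem, with the tip at (195,285), in front of the press and the stem running back over the rests; forces are normal. I'll lower gently.

Emit:
apply_moves([
  [1, [0, 0, -8], [0, 0, 0]],
  [1, [0, 0, -15], [0, 0, 0]],
  [1, [0, 0, -18], [0, 0, 0]],
  [1, [0, 0, -18], [0, 0, 0]],
  [1, [0, 0, -18], [0, 0, 0]],
  [1, [0, 0, -18], [0, 0, 0]],
  [1, [0, 0, -19], [0, 0, 0]],
  [1, [0, 0, -19], [0, 0, 0]],
  [1, [0, 0, -19], [0, 0, 0]],
  [1, [0, 0, -19], [0, 0, 0]],
])

```text
clock: 20.23
tcp_pos: [548.1, -217.4, 61.8]
tool_rot: [-2.313, 2.126, -0.0]
contact_force: [-0.4, -0.3, -1.3]
opening: 17.0
```

```bash
python3 chk.py 500 620 -400 -180 86 128; python3 -c "
from station import *;print(observe()['moment'])"
```

```text
20.225 [ 548.13320918 -217.35943218   61.79909633] 17.01889367047344 [-0.38779302 -0.28950317 -1.30197038]
top 57
[ 537.1 -203.9   87.4] [ 556.3 -190.3  101.6]
  y -200.0 x 537.1 556.3 z top 96.7
  y -190.0 x 537.2 556.0 z top 96.4
side 73
[ 537.4 -286.1   87.4] [ 586.9 -191.7  127.7]
  y -280.0 x 543.2 554.5 z top 96.0
  y -270.0 x 542.9 551.1 z top 96.3
  y -200.0 x 537.4 586.9 z top 94.9
  y -190.0 x 538.1 555.1 z top 95.7
[ 0.16749636 -0.03910524 -0.03533671]
```

Top at about 96, so roughly 1 mm remains and there is no contact yet. I'll step down another 2 mm.

Emit:
apply_moves([
  [1, [0, 0, -1], [0, 0, 0]],
  [1, [0, 0, -1], [0, 0, 0]],
  [1, [0, 0, -1.5], [0, 0, 0]],
  [1, [0, 0, -1.5], [0, 0, 0]],
  [1, [0, 0, -1.5], [0, 0, 0]],
  [1, [0, 0, -1.5], [0, 0, 0]],
])

```text
clock: 21.08
tcp_pos: [548.3, -217.3, 60.6]
tool_rot: [-2.313, 2.125, -0.001]
contact_force: [-1.2, 3.5, 5.3]
opening: 17.1
```

Emit:
apply_moves([
  [-1, [0, 0, 0], [0, 0, 0]],
  [-1, [0, 0, 0], [0, 0, 0]],
  [-1, [0, 0, 0], [0, 0, 0]],
  [-1, [0, 0, 0], [0, 0, 0]],
  [-1, [0, 0, 0], [0, 0, 0]],
  [-1, [0, 0, 0], [0, 0, 0]],
  [-1, [0, 0, 0], [0, 0, 0]],
  [-1, [-1, 20, 0], [0, 0, 0]],
  [-1, [-2, 60, 0], [0, 0, 0]],
  [-1, [-2, 100, 50], [0, 0, 0]],
  [-1, [-2, 150, 100], [0, 0, 0]],
  [-1, [-50, 190, 150], [0, 0, 0]],
  [-1, [-90, 230, 200], [0, 0, 0]],
  [-1, [-130, 280, 200], [0, 0, 0]],
  [-1, [-150, 310, 200], [0, 0, 0]],
  [-1, [-150, 310, 200], [0, 0, 0]],
  [-1, [-150, 310, 200], [0, 0, 0]],
])

```text
clock: 23.2
tcp_pos: [397.7, 93.2, 260.4]
tool_rot: [-2.315, 2.123, -0.0]
contact_force: [-0.6, -0.2, -0.4]
opening: 85.5
```

```bash
python3 chk.py 500 620 -400 -180 84 104; python3 - <<'E'
from h import *
for cam in("side","top"):
    im,d=get_image(cam);W=cloud(cam,d)
    for n in("tbar","plainbar","mallet","oil","jar","wrench"):
        for r in trace(cam,n)[:1]:
            P=W[r["region"]];P=P[~np.isnan(P[:,0])];print(cam,n,round(r["confidence"],2),np.round(np.percentile(P,[2,50,98],axis=0)).tolist() if len(P) else "")
    if cam=="side":cv2.imwrite("pics/s5.png",cv2.resize(im[:,:,::-1],(800,600)))
E
```

```text
23.2 [397.71109568  93.17224308 260.39681282] 85.47296730359874 [-0.59349205 -0.23571415 -0.35918883]
top 477
[ 527.2 -285.5   84.3] [ 579.1 -190.   102.6]
  y -280.0 x 527.2 579.1 z top 95.9
  y -270.0 x 542.7 577.2 z top 96.4
  y -260.0 x 542.2 561.4 z top 96.0
  y -250.0 x 541.0 561.6 z top 95.9
  y -240.0 x 540.9 559.8 z top 95.6
  y -230.0 x 539.1 559.5 z top 95.3
  y -220.0 x 538.9 557.9 z top 95.7
  y -210.0 x 537.5 557.7 z top 95.6
  y -200.0 x 536.8 556.2 z top 96.7
  y -190.0 x 537.3 556.1 z top 96.1
side 0
side plainbar 0.89 [[584.0, 104.0, 51.0], [592.0, 141.0, 69.0], [610.0, 176.0, 72.0]]
side mallet 0.8 [[383.0, -37.0, 8.0], [426.0, 87.0, 23.0], [462.0, 130.0, 27.0]]
top tbar 0.65 [[538.0, -299.0, 16.0], [550.0, -243.0, 94.0], [570.0, -191.0, 99.0]]
top mallet 0.81 [[420.0, -82.0, 13.0], [436.0, -10.0, 23.0], [452.0, 64.0, 29.0]]
top jar 0.96 [[655.0, -158.0, 10.0], [678.0, -129.0, 68.0], [709.0, -103.0, 74.0]]
top wrench 0.66 [[757.0, -141.0, 0.0], [776.0, -53.0, 7.0], [801.0, 24.0, 12.0]]
```

View pics/s5.png

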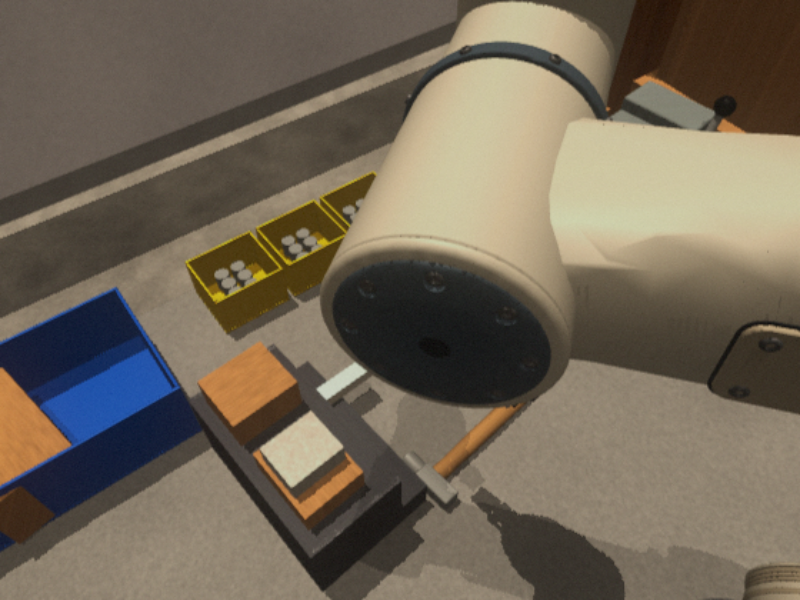

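The side view shows the arm clear of everything, with the plain bar and mallet unmoved. The bar rests level across the rests: top about 95–96 along the stem, tip end at y≈−190. I'm handing in.

```bash
python3 -c "
from station import *;print(hand_in())"
```

```text
the job is handed in; nothing more can be done
None
```

I laid the T-bar across both press rests, level, with its head at the back and the plain end of its stem out in front, then handed the job in at about 24 s of the 61 s. `hand_in()` gives no verdict.

I pulled the bar out of the rack by its stem, set it down on the clear bench and regripped it near the tip. From there I slid it over the ears, under the ram, and lowered it until it touched the rests.

**What the last checks showed**
- **Level:** the stem's top is about 95–96 mm above the bench along its visible length, against 95 expected.
- **Position:** the stem end is about 118 mm in front of the rests' midpoint. The bar is within about 2 mm of the press's middle line.
- **Head:** it was hidden under the press overhang. From the bar's length its centre should be about 67 mm behind the midpoint, but I never saw it there.
- **Robot:** the gripper is open, back over the bench and touching nothing.

**What failed or disagreed**
- **First grasp:** it closed on nothing. The camera depth put the real fingertips about 20 mm short of the reported TCP, so I made every later grasp about 20 mm lower and both held.
- **Other objects:** the plain bar, mallet, wrench and jar look unmoved. The networks did not report the bottle in the final pictures, so I did not check it afterwards. The gripper stayed about 100 mm clear of it in every move.

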